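# Balance a six-place centrifuge rotor by exchanging its tubes

## Robot

A 7-joint arm with a two-finger parallel gripper is mounted at the origin on a cart in front of the work surface, level with it; the furniture and walls round the work are solid. World frame = base frame: x ahead of the robot, y to its left, z up, the work surface at z = 0. Lengths are in m, angles in rad, forces in N, time in s.
With the tool pointing down it reaches from about 0.35 to 0.9 m from the base axis. Payload 7.2 kg.
Tool frame: the origin (TCP) lies on the centre line of the jaws, within the pads' length; the fingertips stand 11 mm ahead of it and the grasp point (between the pads) lies 8 mm behind it; z points along the fingers, y is the line along which they close (so a half turn about z gives the same grasp; the last joint's range is limited). The gripper opens to 85 mm and grips with 20 to 120 N. Pads are 22 mm wide; open, the fingers measure 114 mm over their backs; the gripper's body (76 mm by 85 mm) begins 54 mm behind the grasp point. The pads swing forward as they close: fully open they stand 13 mm farther back than shut.
Start: joints at [-1.272, 0.411, -0.013, 1.596, 0.006, 1.134, -0.082], TCP at [0.224, 0.583, 0.242] pointing down, gripper open.
Joint ranges: [-2.95, 2.95], [-0.29, 1.99], [-1.47, 1.44], [0.14, 2.54], [-1.03, 4.17], [0.13, 1.85], [-2.86, 2.86]. Speed limits (rad/s): [2.39, 2.39, 3.01, 3.01, 3.14, 3.14, 3.14].

## Interface

Orientations are given as a unit quaternion [w, x, y, z].
In Python, from plant import r gives the robot as it stands. Calls block until the motion is done:
- r.goto(position, orientation): joint-space move of the TCP to a pose.
- r.move_linear(position, speed=0.15, frame=None, f_stop=None): straight line of the TCP; frame=None keeps the orientation; speed is the mean speed in m/s. With f_stop (N) it stops when the force on the tool has changed by that much, and returns True; else False.
- r.set_joints(angles): joint-space move.
- r.set_gripper(opening): finger opening in m; the grip force is fixed at half the most; returns when the fingers have stopped.
- r.hold(seconds).
- r.ik(position, orientation): joint angles nearest the present ones, or None.
- r.state(): the state.
- r.get_image(name): name is "side" or "top"; returns the picture (420x560x3 uint8, blue, green, red); there is no depth.
- r.camera_info(name): a dict with "fx", "fy", "cx", "cy" (pixels), "extrinsics" (4x4, takes a point from world to camera coordinates). Camera axes: x right, y up, looking along -z (the intrinsics and any distortion apply to the point x, -y, -z); pixel columns grow to the right and rows downward; lengths in m; the calibration is good to about 2 mm. A picture is of the moment at which its call begins. camera_info takes no time and is no camera call.
A pose or a line that the arm cannot do raises r.PlanningError and nothing moves.
- r.close_job(): hands the job in; it is judged then, once.
Trained networks look in the newest picture that a camera, given by its name, has taken for a name from the list of things; names that differ only in an ending like _2 or _b are one class to them, and where a whole thing is asked for, a point or a joint stands for the part that bears it (a point fixed in the world has none). Each returns a list of dicts, best first, with "confidence" (0 to 1); they miss things now and then, are a little off and sometimes report something else, mostly with a low value. They report only what shows in the picture. A call takes as long as a camera call.
- r.outline_of(camera, thing): "mask" (420x560 bool, what is visible of it).
- r.spot_point(camera, thing): "xyz" ([x, y, z] in m, in world coordinates, good to about 4 mm: a listed point, or the origin of a listed thing).
The state is a dict: "time_s": time; "joint_pos": joint angles; "joint_velocities": joint speeds; "tau": joint torques, N m; "position": TCP position; "orientation": TCP orientation; "contact_force": force on the tool from outside, world axes, zero at the start; "ft_torque": the same for the moment, N m; "grip_width": finger opening in m; "grip_force": force on a finger pad.
Only numpy, scipy, OpenCV 4.12 (cv2) and the standard library are available. Lean on these libraries where they do the work, as an engineer would, in place of code of your own. Each camera call takes 0.05 s, during which the arm holds its last target. There are 200 camera calls.

## Task

Balance the centrifuge rotor before its run: rearrange the six tubes so that every tube faces its twin, the one with the same cap colour, in the bucket straight across the hub, all six fully home in the buckets at the end. All buckets are taken, so tubes must change places; the empty white rack is free for setting a tube aside meanwhile. Lower the tubes in upright instead of dropping them, and leave the brown bottle and the timer where they are.

Things in the scene. Friction and masses are not known exactly. Their poses are not given: they have to be found in the camera images.
- rotor: Swing-out centrifuge rotor, fixed, on a black stand: steel hub (nut top 107 mm high), six arms, six aluminium buckets. Origin under its centre on the bench, z up. Bucket centres 80 mm out at 0, 60, .. 300 degrees from its x axis. Bucket floor 34 mm and rim 98 mm above the bench, bore 34 mm, mouth flared to 45 mm. A seated tube's underside is at 34 mm, cap top at 148 mm.
- rack: Small white two-place bench rack, 134 x 66 x 64 mm, fixed, empty at the start; it takes the same tubes. Origin under its centre on the bench, x along its length. Hole centres at x = -33 and 33 mm; hole floor 12 mm and rim 64 mm above the bench, bore 34 mm, mouth flared to 45 mm.
- tube_red1: 50 ml sample tube with a red screw cap, loose, upright, 114 mm tall: round body 28 mm across, cap 34 mm across from 101 to 114 mm above the underside (hold it by the cap); about 40 g. Origin at the centre of its underside, z up.
- tube_red2: 50 ml sample tube with a red screw cap, loose, upright, 114 mm tall: round body 28 mm across, cap 34 mm across from 101 to 114 mm above the underside (hold it by the cap); about 40 g. Origin at the centre of its underside, z up.
- tube_orange1: 50 ml sample tube with an orange screw cap, loose, upright, 114 mm tall: round body 28 mm across, cap 34 mm across from 101 to 114 mm above the underside (hold it by the cap); about 40 g. Origin at the centre of its underside, z up.
- tube_orange2: 50 ml sample tube with an orange screw cap, loose, upright, 114 mm tall: round body 28 mm across, cap 34 mm across from 101 to 114 mm above the underside (hold it by the cap); about 40 g. Origin at the centre of its underside, z up.
- tube_blue1: 50 ml sample tube with a blue screw cap, loose, upright, 114 mm tall: round body 28 mm across, cap 34 mm across from 101 to 114 mm above the underside (hold it by the cap); about 40 g. Origin at the centre of its underside, z up.
- tube_blue2: 50 ml sample tube with a blue screw cap, loose, upright, 114 mm tall: round body 28 mm across, cap 34 mm across from 101 to 114 mm above the underside (hold it by the cap); about 40 g. Origin at the centre of its underside, z up.
- amber_bottle: Brown bottle with a black cap standing behind the work, 48 mm across, 95 mm tall; loose bystander. Origin at the centre of its underside.
- timer: Small white bench timer lying to the right of the work, 68 x 62 x 18 mm; loose bystander. Origin at the centre of its underside.

How it is judged:
At the end, for the whole second after the job is handed in: All six tubes stand released, at rest and upright (within 0.15 rad) in rotor buckets, undersides within 4 mm of the bucket floor, and the two tubes of each cap colour (red, orange, blue) are in opposite buckets (more than 149 mm apart) (horizontal distance between tube_red1 and rotor between 0.074 and 0.086 m and z of tube_red1 in the frame of rotor between 0.03 and 0.038 m and angle between each of tube_red1, tube_red2, tube_orange1, tube_orange2, tube_blue1, tube_blue2's own z axis and vertical below 0.15 rad and linear speed of each of tube_red1, tube_red2, tube_orange1, tube_orange2, tube_blue1, tube_blue2 below 0.02 m/s and contact force between each of tube_red1, tube_red2, tube_orange1, tube_orange2, tube_blue1, tube_blue2 and the fingers below 0.1 N and horizontal distance between tube_red2 and rotor between 0.074 and 0.086 m and z of tube_red2 in the frame of rotor between 0.03 and 0.038 m and horizontal distance between tube_orange1 and rotor between 0.074 and 0.086 m and z of tube_orange1 in the frame of rotor between 0.03 and 0.038 m and horizontal distance between tube_orange2 and rotor between 0.074 and 0.086 m and z of tube_orange2 in the frame of rotor between 0.03 and 0.038 m and horizontal distance between tube_blue1 and rotor between 0.074 and 0.086 m and z of tube_blue1 in the frame of rotor between 0.03 and 0.038 m and horizontal distance between tube_blue2 and rotor between 0.074 and 0.086 m and z of tube_blue2 in the frame of rotor between 0.03 and 0.038 m and horizontal distance between tube_red1 and tube_red2 above 0.149 m and horizontal distance between tube_orange1 and tube_orange2 above 0.149 m and horizontal distance between tube_blue1 and tube_blue2 above 0.149 m); the robot touches nothing.
It fails at once if a tube is tipped over (more than about 35 degrees from upright) (angle between any of tube_red1, tube_red2, tube_orange1, tube_orange2, tube_blue1, tube_blue2's own z axis and vertical above 0.6 rad).
It fails at once if a tube is let fall from more than about 4 cm ((contact force between tube_red1 and the fingers below 0.05 N and height (world z) of tube_red1 above 0.065 m and linear speed of tube_red1 above 0.5 m/s) or (contact force between tube_red2 and the fingers below 0.05 N and height (world z) of tube_red2 above 0.065 m and linear speed of tube_red2 above 0.5 m/s) or (contact force between tube_orange1 and the fingers below 0.05 N and height (world z) of tube_orange1 above 0.065 m and linear speed of tube_orange1 above 0.5 m/s) or (contact force between tube_orange2 and the fingers below 0.05 N and height (world z) of tube_orange2 above 0.065 m and linear speed of tube_orange2 above 0.5 m/s) or (contact force between tube_blue1 and the fingers below 0.05 N and height (world z) of tube_blue1 above 0.065 m and linear speed of tube_blue1 above 0.5 m/s) or (contact force between tube_blue2 and the fingers below 0.05 N and height (world z) of tube_blue2 above 0.065 m and linear speed of tube_blue2 above 0.5 m/s)).
It fails at once if the brown bottle or the timer is moved by more than 2 cm (distance of any of amber_bottle, timer from where it was at the start of the episode above 0.02 m).
It also fails if it takes over 83 s, if anything falls off the work surface, if the arm or the gripper's body presses on something with over 40 N, if the wrist force passes 120 N, or if a joint passes its speed limit or range.

## Working session

There is one attempt and no reset: what is moved stays moved. The work goes in short steps, each a Python script; the robot and the scene stay as the last script left them, time stands still between calls to the robot, and variables do not carry over. Pictures are saved under pics/ and viewed, at most 14 in all, crops included, and the job is handed in when it is done.

```bash
ls; mkdir -p pics; python3 - <<'E'
from plant import r
import cv2,numpy as np
a=r.get_image("top");cv2.imwrite("pics/top0.png",a)
b=r.get_image("side");cv2.imwrite("pics/side0.png",b)
for c in("top","side"):
    print(c,{k:np.round(v,3).tolist() for k,v in r.camera_info(c).items()})
    for t in("rotor","rack","tube_red1","tube_orange1","tube_blue1","amber_bottle","timer"):
        print(t,[(np.round(d["xyz"],3).tolist(),round(d["confidence"],2)) for d in r.spot_point(c,t)])
print(r.state())
E
```

```text
pics
plant.py
top {'fx': 521.924, 'fy': 521.924, 'cx': 273.397, 'cy': 206.8, 'extrinsics': [[0.027, -1.0, 0.014, -0.088], [0.998, 0.028, 0.062, -0.624], [-0.062, 0.012, 0.998, -1.455], [0.0, 0.0, 0.0, 1.0]]}
rotor [([0.559, 0.131, 0.0], 0.82)]
rack [([0.531, -0.145, 0.001], 0.65)]
tube_red1 [([0.617, 0.192, 0.035], 0.68)]
tube_orange1 [([0.478, 0.161, 0.036], 0.66), ([0.541, 0.213, 0.035], 0.45)]
tube_blue1 [([0.574, 0.056, 0.033], 0.55), ([0.499, 0.082, 0.034], 0.47)]
amber_bottle [([0.763, 0.007, -0.001], 0.58)]
timer [([0.465, -0.335, 0.001], 0.71)]
side {'fx': 422.093, 'fy': 422.093, 'cx': 281.227, 'cy': 207.474, 'extrinsics': [[-0.999, -0.041, 0.018, 0.637], [0.039, -0.59, 0.806, -0.123], [-0.023, 0.806, 0.591, -1.122], [0.0, 0.0, 0.0, 1.0]]}
rotor [([0.555, 0.139, 0.003], 0.63), ([0.538, -0.144, 0.002], 0.4)]
rack [([0.537, -0.145, 0.004], 0.92), ([0.462, -0.329, -0.001], 0.52)]
tube_red1 []
tube_orange1 [([0.542, 0.216, 0.03], 0.7)]
tube_blue1 [([0.553, 0.136, -0.001], 0.2)]
amber_bottle [([0.765, 0.009, 0.0], 0.65)]
timer [([0.462, -0.328, -0.001], 0.71)]
{'time_s': 0.8, 'joint_pos': array([-1.27222511,  0.41109098, -0.01270614,  1.59618657,  0.00559786,
        1.13429496, -0.0822052 ]), 'joint_velocities': array([ 0.00167235,  0.00129223, -0.00036037, -0.00049088, -0.00031098,
       -0.00091057, -0.00051045]), 'tau': array([-9.28918635e-04, -6.00337243e+01,  6.80668764e-01, -2.99741775e+01,
        1.39451103e-02,  1.78021168e-03, -2.22432283e-05]), 'position': array([0.22413705, 0.58343989, 0.24230859]), 'orientation': array([6.91416932e-07, 1.82355135e-01, 9.83232731e-01, 2.79383121e-05]), 'contact_force': array([ 0.12872095,  0.65210911, -0.88803661]), 'ft_torque': array([ 0.01293084, -0.03399713, -0.05389043]), 'grip_force': 0.0, 'grip_width': 0.08553657186481592}
```

View pics/top0.png

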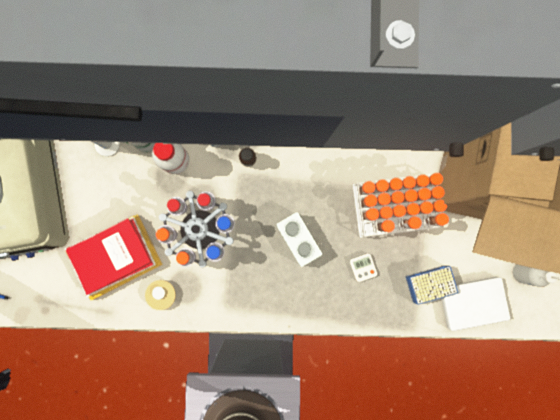

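View pics/side0.png

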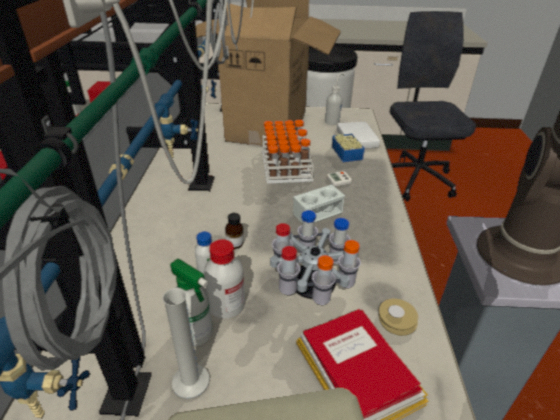

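The top picture shows the caps in a ring: red (205,200), red (174,205), orange (163,234), orange (183,257), blue (214,252) and blue (225,223). The rack holes are near (293,226) and (304,249). The side view agrees. A three-cycle through one rack hole solves it, so next I measure accurately.

```bash
cat > h.py <<'E'
from plant import r
import cv2,numpy as np
def back(c,uv,z):
    k=r.camera_info(c);E=np.array(k["extrinsics"]);u,v=uv
    d=E[:3,:3].T@np.array([(u-k["cx"])/k["fx"],-(v-k["cy"])/k["fy"],-1.]);o=-E[:3,:3].T@E[:3,3]
    return (o+d*(z-o[2])/d[2])
def caps(c,img,z=.145,box=(0,0,560,420)):
    h=cv2.cvtColor(img,cv2.COLOR_BGR2HSV);H,S,V=cv2.split(h);out=[]
    for n,m in(("red",(H<4)|(H>172)),("orange",(H>=5)&(H<22)),("blue",(H>100)&(H<130))):
        m=(m&(S>150)&(V>90)).astype(np.uint8)
        k,_,st,ce=cv2.connectedComponentsWithStats(m)
        for i in range(1,k):
            p=back(c,ce[i],z)
            if 60<st[i][4]<500 and .42<p[0]<.7 and -.25<p[1]<.27: out.append((n,p[:2],st[i][4],ce[i].round(1)))
    return out
E
python3 - <<'E'
from h import *
img=cv2.imread("pics/top0.png")
o=caps("top",img)
for x in o: print(x)
P=np.array([x[1] for x in o]);c=P.mean(0);print("c",c,"rad",np.hypot(*(P-c).T),"ang",np.degrees(np.arctan2(*(P-c).T[::-1])))
m=r.outline_of("top","rack")[0]["mask"]
g=cv2.cvtColor(img,cv2.COLOR_BGR2GRAY)
mm=cv2.morphologyEx(m.astype(np.uint8),cv2.MORPH_CLOSE,np.ones((15,15)));mm=cv2.erode(mm,np.ones((5,5)))
k,_,st,ce=cv2.connectedComponentsWithStats(((g<150)&(mm>0)).astype(np.uint8))
for i in range(1,k):
    if st[i][4]>20: print(st[i],ce[i].round(1),back("top",ce[i],.06))
print(back("top",np.argwhere(m).mean(0)[::-1],.055))
crop=cv2.resize(img[180:280,130:340],None,fx=3.8,fy=3.8,interpolation=cv2.INTER_CUBIC);cv2.imwrite("pics/crop0.png",crop)
E
```

```text
('red', array([0.63234654, 0.11104661]), np.int32(114), array([203.6, 199.4]))
('red', array([0.61599552, 0.18879573]), np.int32(112), array([173.2, 204.9]))
('orange', array([0.54020182, 0.21376248]), np.int32(129), array([162.3, 234.1]))
('orange', array([0.48156413, 0.15978743]), np.int32(121), array([182.5, 257.5]))
('blue', array([0.57349527, 0.05786968]), np.int32(119), array([223.4, 222.8]))
('blue', array([0.498002  , 0.08255404]), np.int32(119), array([212.8, 251.9]))
c [0.55693421 0.135636  ] rad [0.07931996 0.07946191 0.07989819 0.07914506 0.07951018 0.07931393] ang [ -18.05938057   41.98965903  102.0884464   162.23256988  -77.97792683
 -137.98972032]
[ 0.53779267 -0.14262696  0.055     ]
```

View pics/crop0.png

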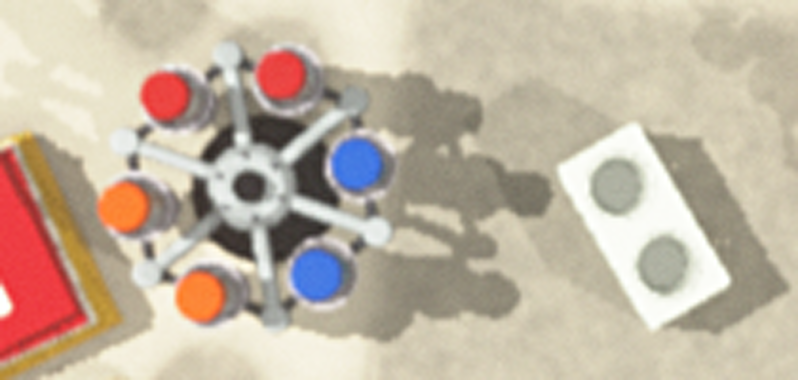

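```bash
cat >> h.py <<'E'
C=np.array([.557,.1356])
def bucket(a): a=np.radians(a+.05);return C+.08*np.array([np.cos(a),np.sin(a)])
def q(yaw): return [0,np.cos(yaw/2),np.sin(yaw/2),0]
ZG=.132;ZB=ZG-.022   # TCP height gripping in bucket / rack
UP=.275
def step(t,*a): print(t,"t=%.1f"%r.state()["time_s"],*a,flush=True)
def pick(p,z):
    r.move_linear([*p,UP],speed=.3); r.set_gripper(.058)
    r.move_linear([*p,z],speed=.2); r.set_gripper(.02); s=r.state()
    step("grip",s["grip_width"],s["grip_force"])
    if not .031<s["grip_width"]<.037: raise SystemExit("bad grip")
    r.move_linear([*p,UP],speed=.2); step("up",r.state()["grip_width"])
def lower(p,z):
    r.move_linear([*p,UP],speed=.3); r.move_linear([*p,z+.05],speed=.2)
    hit=r.move_linear([*p,z],speed=.07,f_stop=12); s=r.state()
    step("low",hit,s["position"]-[*p,z],s["contact_force"]); return s["position"][2]-z
def release(p):
    r.set_gripper(.058); r.move_linear([*p,UP],speed=.25); step("rel")
E
python3 - <<'E'
from h import *
img=cv2.imread("pics/top0.png");g=cv2.cvtColor(img,cv2.COLOR_BGR2GRAY)[210:268,276:324]
w=(g>200).astype(np.uint8)
cs,hi=cv2.findContours(w,cv2.RETR_CCOMP,cv2.CHAIN_APPROX_NONE)
for c,h in zip(cs,hi[0]):
    if h[3]>=0 and len(c)>15:
        (u,v),rad=cv2.minEnclosingCircle(c);M=cv2.moments(c);u,v=M["m10"]/M["m00"]+276,M["m01"]/M["m00"]+210
        print(u,v,rad,back("top",(u,v),.06))
for y in np.arange(-180,180,15):
    J=[r.ik([*p,z],q(np.radians(y))) for p in(bucket(162),bucket(42),bucket(-78),(.55,-.12)) for z in(.12,UP)]
    if all(j is not None for j in J): print(y,np.round(np.ptp(J,axis=0),1),np.round([j[6] for j in J],1),np.abs(np.array(J)[:,0]).max())
E
```

```text
304.1162579473206 249.2706630336058 8.573514938354492 [ 0.50950841 -0.15792983  0.06      ]
291.81018518518516 228.6240740740741 8.310484886169434 [ 0.56503732 -0.12285194  0.06      ]
-180 [0.3 0.4 0.6 0.5 0.3 0.4 0.8] [1.2 1.2 1.3 1.3 1.5 1.5 2.  2. ] 0.6161563478615217
-165 [0.3 0.4 0.7 0.5 0.3 0.4 0.8] [1.5 1.5 1.5 1.5 1.8 1.7 2.2 2.2] 0.5773242273141642
-150 [0.4 0.4 0.6 0.5 0.2 0.4 0.7] [1.7 1.7 1.7 1.8 2.  2.  2.4 2.4] 0.541557174514738
-135 [0.4 0.4 0.6 0.5 0.2 0.4 0.7] [1.9 2.  2.  2.  2.2 2.2 2.7 2.7] 0.5124751386676548
-120 [1.5 0.6 1.4 0.5 0.9 0.5 0.4] [2.2 2.2 2.2 2.2 2.5 2.5 2.  2.3] 0.9789904611676858
-105 [1.7 0.6 2.5 0.5 1.4 0.5 5.2] [ 2.4  2.5  2.4  2.5  2.7  2.7 -2.5  2.5] 0.9789904611676862
-90 [1.4 0.7 2.5 0.5 1.7 0.6 5.2] [ 2.7  2.7  2.7  2.7  2.3  2.5 -2.2 -2.5] 0.7389598755280787
-75 [1.6 0.5 2.5 0.4 1.7 0.3 5.3] [ 2.3  2.6 -2.5 -2.7 -2.2 -2.5 -1.9 -2.2] 1.1035212903427631
-60 [0.7 0.6 0.  0.5 0.6 0.4 0.9] [-2.2 -2.6 -2.2 -2.4 -2.  -2.3 -1.7 -2. ] 1.4023992370799139
-45 [0.7 0.6 0.  0.5 0.6 0.4 0.9] [-2.  -2.3 -2.  -2.1 -1.7 -2.  -1.4 -1.7] 1.402399237079914
-
[... 588 characters left out ...]
0.4 0.9] [-0.7 -0.8 -0.6 -0.7 -0.3 -0.5  0.1 -0.1] 0.8686527710003318
75 [0.4 0.4 0.3 0.5 0.4 0.4 0.9] [-0.4 -0.6 -0.3 -0.4 -0.1 -0.2  0.3  0.1] 0.8736465667973653
90 [0.4 0.4 0.4 0.5 0.4 0.4 0.9] [-0.2 -0.3 -0.1 -0.2  0.1  0.   0.6  0.4] 0.8362396088352552
105 [0.4 0.4 0.4 0.5 0.4 0.4 0.9] [ 0.1 -0.1  0.1  0.   0.4  0.3  0.8  0.7] 0.7982670757354284
120 [0.3 0.4 0.5 0.5 0.4 0.4 0.9] [0.3 0.2 0.3 0.3 0.6 0.5 1.1 0.9] 0.7598228735049052
135 [0.3 0.4 0.6 0.5 0.4 0.4 0.9] [0.5 0.4 0.6 0.5 0.8 0.8 1.3 1.2] 0.7209914038161047
150 [0.3 0.4 0.6 0.5 0.4 0.4 0.9] [0.8 0.7 0.8 0.8 1.1 1.  1.6 1.4] 0.6818491167570699
165 [0.3 0.4 0.6 0.5 0.3 0.4 0.9] [1.  0.9 1.  1.  1.3 1.3 1.8 1.7] 0.6424659498328553
```

```bash
cat >> h.py <<'E'
RK=np.array([.565,-.1235])
E
python3 - <<'E'
from h import *
p=bucket(162)
r.goto([*p,UP],q(np.pi/2)); step("above")
pick(p,ZG)
d=lower(RK,ZB)
if d<.008: release(RK)
print([(x[0],x[1].round(4)) for x in caps("top",r.get_image("top"),.145)])
cv2.imwrite("pics/s1.png",r.get_image("side"))
E
```

```text
above t=2.6
grip t=4.5 0.03193789917423198 58.83336961269379
up t=5.4 0.0320270353191373
low t=7.9 True [-0.00058529 -0.00020628  0.00149234] [-1.02860974 -0.50319182  6.40835439]
rel t=9.1
[('red', array([0.6325, 0.1112])), ('red', array([0.616 , 0.1888])), ('orange', array([0.5402, 0.2138])), ('blue', array([0.5734, 0.0578])), ('blue', array([0.4979, 0.0823]))]
```

View pics/s1.png

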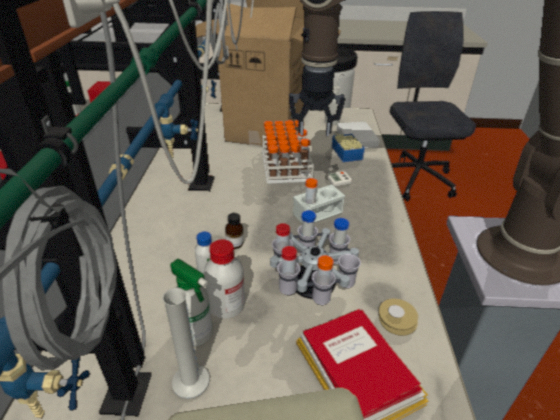

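The side view shows the orange tube standing upright in the rack at (311,183) and the bucket near (347,260) empty. I carry on with the remaining three moves.

```bash
python3 - <<'E'
from h import *
for a,za,b in((bucket(42),ZG,bucket(162)),(bucket(-78),ZG,bucket(42)),(RK,ZB,bucket(-78))):
    pick(a,za)
    if lower(b,ZG)>.008: raise SystemExit("stuck")
    release(b)
r.move_linear([.45,-.1,.3],speed=.3)
o=caps("top",r.get_image("top"))
for x in o: print(x[0],x[1].round(4),np.hypot(*(x[1]-C)).round(4),np.degrees(np.arctan2(*(x[1]-C)[::-1])).round(1))
cv2.imwrite("pics/s2.png",r.get_image("side"));cv2.imwrite("pics/t2.png",r.get_image("top"))
E
```

```text
grip t=11.8 0.032006548431113724 58.96034896373749
up t=12.7 0.03188126728989686
low t=14.6 True [-5.05805256e-04  5.65304719e-06  1.70993570e-03] [-0.65170881  0.15510503  6.98631338]
rel t=15.7
grip t=17.7 0.03197769307508985 58.8577938079834
up t=18.6 0.03205955533521092
low t=20.5 True [-5.85104357e-04  3.12289932e-05  1.59289349e-03] [-1.25614235 -0.14649193  6.91903478]
rel t=21.5
grip t=24.3 0.03232644966321844 58.879989981651306
up t=25.3 0.03212523714696572
low t=27.3 True [-0.0001521   0.00014916  0.00143986] [-0.97725549  0.79601654  7.75283862]
rel t=28.4
red [0.6325 0.111 ] 0.0794 -18.0
red [0.4799 0.1596] 0.0808 162.7
orange [0.5709 0.0575] 0.0793 -79.9
orange [0.5403 0.2138] 0.08 102.0
blue [0.6144 0.189 ] 0.0783 42.9
blue [0.4979 0.0824] 0.0795 -138.0
```

View pics/s2.png

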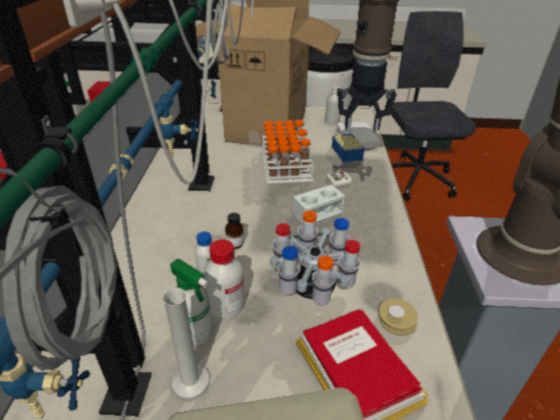

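View pics/t2.png

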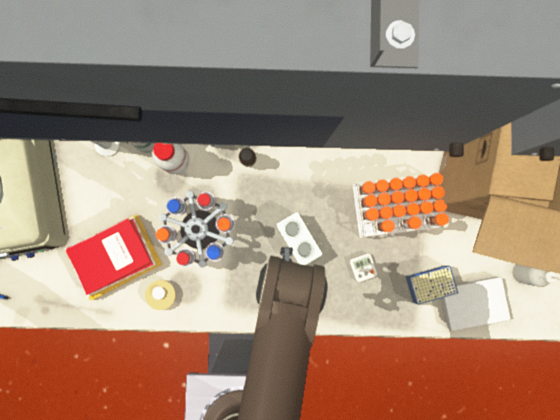

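Both pictures show same-coloured caps facing each other: red (205,200)/(183,258), blue (175,205)/(214,252) and orange (163,234)/(224,223). The caps are level, the rack is empty, and the bottle and timer haven't moved.

```bash
python3 -c "
from plant import r
print(r.close_job())"
```

```text
the job is handed in; nothing more can be done
None
```

The rotor is balanced: each tube now sits in the bucket opposite its twin, all six lowered in upright, and the job was handed in at about 30 s of the 83 s allowed (no verdict was returned).

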